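Shut the coffee machine's water valve in its covered box

TASK

Shut off the water to the coffee machine: slide the cover of the steel water box all the way aside onto its deck, then push the marked valve handle, the one that ends in a round disc, fully shut, a quarter turn clockwise seen from above until it stands square across its pipe. Just push with the fingertips: do not lift the cover, leave the plain straight handle open as it is, and leave everything else on the counter where it stands.

Things in the scene. Friction and masses are not known exactly. Their poses are not given: they have to be found in the camera images.
- water_box: low fixed steel box, 302 mm (x) by 293 mm (y), rim 62 mm high. Origin: at counter height under the centre of its bay, which is open at the top, 260 mm (x, -130 to 130) by 130 mm (y, -65 to 65), black floor 4 mm above the counter. The cover's deck is on its +y side. Pipe ends stand out of its -y side, to 128 mm from the origin, 32 mm high
- deck (a point): centre of the box's flat deck, level with the rim (62 mm above the counter), at y = 139 mm of the box; the deck runs from y = 65 to the stop at 208 mm. Guides 8 mm high and wide at x = +-147 mm and an end stop beyond the bay (inner face y = -74 mm) keep the cover on its way
- cover: loose aluminium plate 280 mm (x) by 140 mm (y), 5 mm thick, about 0.4 kg, on the rim between the guides (3 mm play each side). Origin: centre of its underside; axes as the box's. It slides along the box's y with a few newtons: starts at 0 to 12 mm, meets the deck's stop at 138 mm
- cover_bar (a point): middle of the straight black bar on the cover's centre, 90 mm long (x), 14 mm wide (y), 18 mm tall: from 5 to 23 mm above the cover's underside, this point at 14 mm. Push the cover by the bar's side
- marked_handle (a joint): angle of the marked valve's handle (rad): 0 = open, along the pipe, pointing to the box's -y; grows as it turns clockwise seen from above; 1.571 (end stop) = fully shut, pointing to the box's -x. Friction about 0.12 N m (2 to 3 N at the disc), stays where it is left; starts between 0 and 0.2
- marked_stem (a point): point on the vertical turning axis of the marked valve, at mid-height of its handle, 48 mm above the counter. The valve stands in the bay at y = 30 mm, x = -50 or 65 mm of the box, the plain valve at the other place. Axes as the box's. Below lie its brass body and copper pipe (along y), tops 34 and 28 mm above the counter
- marked_tip (a point): centre of the round disc at the end of the marked steel handle, 50 mm from the stem axis; disc 30 mm across, 12 mm thick (42 to 54 mm above the counter); the arm between hub (24 mm across) and disc is 14 mm wide, same thickness; the handle reaches 65 mm from the axis
- plain_handle (a joint): angle of the other, plain valve's handle (rad), same meaning; starts between 0 and 0.2 and must stay open
- plain_tip (a point): point on the plain straight steel handle, 50 mm from its own stem axis, at mid-thickness, 48 mm above the counter; the handle is a bar 14 mm wide, 12 mm thick, reaching 65 mm from the axis, without a disc
- cup: white espresso cup with a small handle, 68 mm across, 60 mm tall; origin centre of its underside; bystander
- tamper: dark steel coffee tamper, 54 mm across, 76 mm tall, standing; origin centre of its underside; bystander
- basket: small steel filter basket, 62 mm across, 26 mm tall; origin centre of its underside; bystander
- jug: metal milk jug, 84 mm across, 105 mm tall; origin centre of its underside; bystander
- canister: white canister with a brass lid, 100 mm across, 130 mm tall; origin centre of its underside; bystander
- portafilter: portafilter lying on the counter, steel head 72 mm across and 40 mm tall, black handle reaching 185 mm from the head's centre along its -x; origin under the head's centre; bystander
- spoon: spoon lying on the counter; bystander

How it is judged (in metres and radians):
On the way, in this order (a step that is already met when the one before it is completed fails the run):
1. the cover is slid fully aside onto the deck (y of cover in the frame of water_box above 0.12 m), for 0.2 s.
2. the marked handle is pushed fully shut (value of joint marked_handle above 1.45 rad), for 0.2 s.
At the end, for the whole second after the job is handed in: The cover lies flat and at rest on the deck, at least 120 mm to the +y side of the bay's centre; the marked handle stands at 1.45 rad or more (shut is 1.571); the plain handle is still open, below 0.35 rad (y of cover in the frame of water_box above 0.12 m and value of joint marked_handle above 1.45 rad and value of joint plain_handle below 0.35 rad and z of cover in the frame of water_box between 0.058 and 0.066 m and linear speed of cover below 0.02 m/s and velocity of joint marked_handle below 0.05 rad/s); the robot touches nothing.
It fails at once if the cover is lifted more than 10 mm off the rim or tilted (z of cover in the frame of water_box above 0.072 m or angle between cover's own z axis and vertical above 0.12 rad).
It fails at once if the plain handle is moved by more than 12 mm (distance of plain_tip from where it was at the start of the episode above 0.012 m).
It fails at once if a bystander is lifted or moved by more than 25 mm (distance of any of cup, tamper, basket, jug, canister, portafilter, spoon from where it was at the start of the episode above 0.025 m).
It fails at once if a standing bystander is tipped over (angle between any of cup, tamper, basket, jug, canister's own z axis and vertical above 0.5 rad).
It also fails if it takes over 50 s, if anything falls off the work surface, if the arm or the gripper's body presses on something with over 40 N, if the wrist force passes 120 N, or if a joint passes its speed limit or range.

ROBOT

A 7-joint arm with a two-finger parallel gripper is mounted at the origin on the work surface. World frame = base frame: x ahead of the robot, y to its left, z up, the work surface at z = 0. Lengths are in mm, angles in rad, forces in N, time in s.
With the tool pointing down it reaches from about 400 to 875 mm from the base axis. Payload 19.3 kg.
Tool frame: the origin (TCP) lies at the very end of the fingers, on their centre line; the grasp point (between the pads) lies 19 mm behind it (grip_point_offset is the z of the grasp point in the tool frame, in mm); z points along the fingers, x is the direction in which the jaws open and shut, and the axes are right-handed (so a half turn about z gives the same grasp; the last joint's range is limited). The gripper opens to 85 mm and grips with 20 to 120 N. Pads are 22 mm wide; open, the fingers measure 114 mm over their backs; the gripper's body (76 mm by 85 mm) begins 54 mm behind the grasp point. The pads swing forward as they close: fully open they stand 13 mm farther back than shut.
Start: joints at [-1.376, 0.521, -0.036, 1.599, 0.021, 1.021, -0.113], TCP at [163.592, 603.201, 202.291] pointing down, gripper open.
Joint ranges: [-2.91, 2.91], [-0.3, 2.13], [-1.5, 1.42], [0.17, 2.43], [-1.26, 4.41], [0.16, 1.93], [-2.52, 2.52]. Speed limits (rad/s): [1.89, 1.89, 2.39, 2.39, 3.01, 3.01, 3.01].

INTERFACE

Orientations are given as a 3x3 rotation matrix whose columns are the frame's x, y, z axes.
In Python, from workcell import movep, movel, goto_joints, open_gripper, clamp, wait, inverse_kinematics, read_state, camera, PlanningError, finish_job, grip_point_offset gives the robot as it stands. Calls block until the motion is done:
- movep(position, orientation): joint-space move of the TCP to a pose.
- movel(position, frame=None, max_speed=150, guard=None): straight line of the TCP; frame=None keeps the orientation; max_speed is the mean speed in mm/s. With guard (N) it stops when the force on the tool has changed by that much, and returns True; else False.
- goto_joints(angles): joint-space move.
- open_gripper() and clamp(): open the fingers fully, or close them until they stop; the grip force is fixed at half the most.
- wait(seconds).
- inverse_kinematics(position, orientation): joint angles nearest the present ones, or None.
- read_state(): the state.
- camera(name): name is "scene" or "top"; returns a dict with "image" (384x512x3 uint8, blue, green, red), "range_z" (384x512 float32, mm along the optical axis (not along the pixel's ray), 0 where there is no reading), "fx", "fy", "cx", "cy" (pixels), "dist_coeffs" ([k1, k2, p1, p2, k3] as OpenCV has them; the pictures are not rectified), "cam_to_world" (4x4, takes a point from camera to world coordinates). Camera axes: x right, y up, looking along -z (the intrinsics and any distortion apply to the point x, -y, -z); pixel columns grow to the right and rows downward; lengths in mm; the calibration is good to about 2 mm. A picture is of the moment at which its call begins.
A pose or a line that the arm cannot do raises PlanningError and nothing moves.
- finish_job(): hands the job in, once; it reports no verdict.
The state is a dict: "time": time; "qpos": joint angles; "qvel": joint speeds; "joint_efforts": joint torques, N m; "eef_pos": TCP position; "tool_rot": TCP orientation; "ft_force": force on the tool from outside, world axes, zero at the start; "torque": the same for the moment, N m; "finger_gap": finger opening in mm.
Only numpy, scipy, OpenCV 4.12 (cv2) and the standard library are available. Lean on these libraries where they do the work, as an engineer would, in place of code of your own. Each camera call takes 0.05 s, during which the arm holds its last target.

## Working session

There is one attempt and no reset: what is moved stays moved. The work goes in short steps, each a Python script; the robot and the scene stay as the last script left them, time stands still between calls to the robot, and variables do not carry over. Pictures are saved under pics/ and viewed, and the job is handed in when it is done.

```bash
ls; mkdir -p pics; cat > h.py <<'E'
import numpy as np, cv2
from workcell import *
def pts(c, uv, z):
    """pixels -> world points on plane z"""
    K=np.array([[c["fx"],0,c["cx"]],[0,c["fy"],c["cy"]],[0,0,1.]])
    n=cv2.undistortPoints(np.array(uv,float).reshape(-1,1,2),K,np.array(c["dist_coeffs"],float)).reshape(-1,2)
    T=np.array(c["cam_to_world"]); d=np.c_[n[:,0],-n[:,1],-np.ones(len(n))]@T[:3,:3].T
    o=T[:3,3]; s=(z-o[2])/d[:,2]
    return o+d*s[:,None]
E
python3 - <<'E'
from h import *
for n in("top","scene"):
    c=camera(n); cv2.imwrite(f"pics/{n}0.png",c["image"]); np.save(f"{n}0.npy",c,allow_pickle=True)
    print(n,c["fx"],c["cx"],c["cy"],c["dist_coeffs"],np.round(c["cam_to_world"],2))
s=read_state();print(s["time"],s["eef_pos"],s["tool_rot"],s["finger_gap"],grip_point_offset)
E
```

```text
pics
top 363.1755398331151 259.7636554367038 189.2061433653439 [0.02654335 0.         0.         0.         0.        ] [[ 3.00000e-02  1.00000e+00 -8.00000e-02  4.67030e+02]
 [-1.00000e+00  3.00000e-02 -3.00000e-02 -1.55200e+01]
 [-2.00000e-02  8.00000e-02  1.00000e+00  1.28531e+03]
 [ 0.00000e+00  0.00000e+00  0.00000e+00  1.00000e+00]]
scene 425.5259369216001 256.3117343405032 189.0356588301312 [0.0440535 0.        0.        0.        0.       ] [[-5.50000e-01 -5.20000e-01  6.50000e-01  1.51404e+03]
 [ 8.30000e-01 -3.50000e-01  4.30000e-01  6.07620e+02]
 [ 0.00000e+00  7.80000e-01  6.30000e-01  9.93420e+02]
 [ 0.00000e+00  0.00000e+00  0.00000e+00  1.00000e+00]]
0.1 [163.52107564 602.86795051 201.79324828] [[ 2.61751178e-01  9.65135369e-01 -2.01792286e-04]
 [ 9.65134813e-01 -2.61751245e-01 -1.03820645e-03]
 [-1.05482914e-03  7.69950007e-05 -9.99999441e-01]] 85.09662176636171 -18.700000000000003
```

View pics/top0.png

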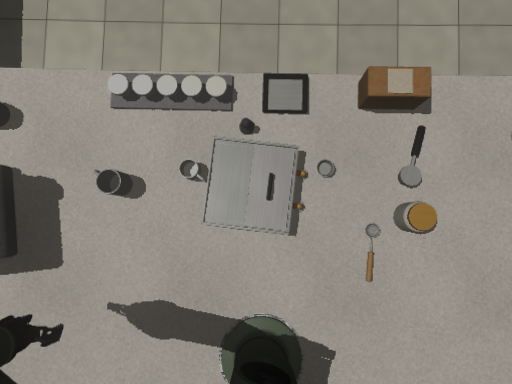

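View pics/scene0.png

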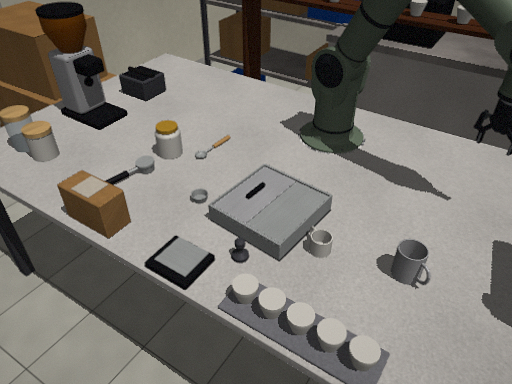

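The top view shows the box at about (252,186). Its pipe ends are on the right at (303,173) and (300,206), and the bar is near (270,187). I'll zoom in.

```bash
python3 - <<'E'
from h import *
c=np.load("top0.npy",allow_pickle=True).item()
im=c["image"][125:245,170:340]; cv2.imwrite("pics/topz.png",cv2.resize(im,None,fx=4.6,fy=4.6,interpolation=cv2.INTER_CUBIC))
# bar
g=c["image"].max(2); m=(g<50).astype(np.uint8); m[:150]=0;m[225:]=0;m[:,:255]=0;m[:,285:]=0
n,l,s,ce=cv2.connectedComponentsWithStats(m); print(s,ce)
k=1+np.argmax(s[1:,4]); ys,xs=np.where(l==k); P=pts(c,np.c_[xs,ys],85)
r=cv2.minAreaRect(P[:,:2].astype(np.float32));print(r,cv2.boxPoints(r))
# box plane by depth
u,v=np.meshgrid(np.arange(512),np.arange(384)); d=c["range_z"]
K=np.array([[c["fx"],0,c["cx"]],[0,c["fy"],c["cy"]],[0,0,1.]])
nn=cv2.undistortPoints(np.c_[u.ravel(),v.ravel()].astype(float).reshape(-1,1,2),K,np.array(c["dist_coeffs"],float)).reshape(-1,2)
dd=d.ravel(); C=np.c_[nn[:,0]*dd,-nn[:,1]*dd,-dd]; T=np.array(c["cam_to_world"]); W=C@T[:3,:3].T+T[:3,3]
sel=((u.ravel()>195)&(u.ravel()<312)&(v.ravel()>130)&(v.ravel()<242)&(W[:,2]>52)&(W[:,2]<76))
mm=sel.reshape(384,512).astype(np.uint8); mm=cv2.morphologyEx(mm,cv2.MORPH_OPEN,np.ones((5,5)))
n,l,s,ce=cv2.connectedComponentsWithStats(mm); k=1+np.argmax(s[1:,4]); q=(l==k).ravel(); r=cv2.minAreaRect(W[q,:2].astype(np.float32)); print(r,cv2.boxPoints(r), np.median(W[q,2]))
print("counter z",np.median(W[((u>200)&(u<300)&(v>250)&(v<290)).ravel(),2]))
E
```

```text
[[     0      0    512    384 196529]
 [   267    174      6     26     79]] [[255.49421205 191.50199716]
 [269.89873418 186.53164557]]
((576.8514404296875, -16.319435119628906), (9.865046501159668, 84.2736587524414), 84.35417175292969) [[534.4338   -17.082655]
 [618.29865  -25.373405]
 [619.2691   -15.556215]
 [535.40424   -7.265465]]
((583.28173828125, 51.70464324951172), (293.326904296875, 302.9070129394531), 84.70694732666016) [[ 418.94437  -80.36185]
 [ 720.55975 -108.30498]
 [ 747.61914  183.77113]
 [ 446.00372  211.71426]] 64.97508611299645
counter z 0.2487459796584517
```

View pics/topz.png

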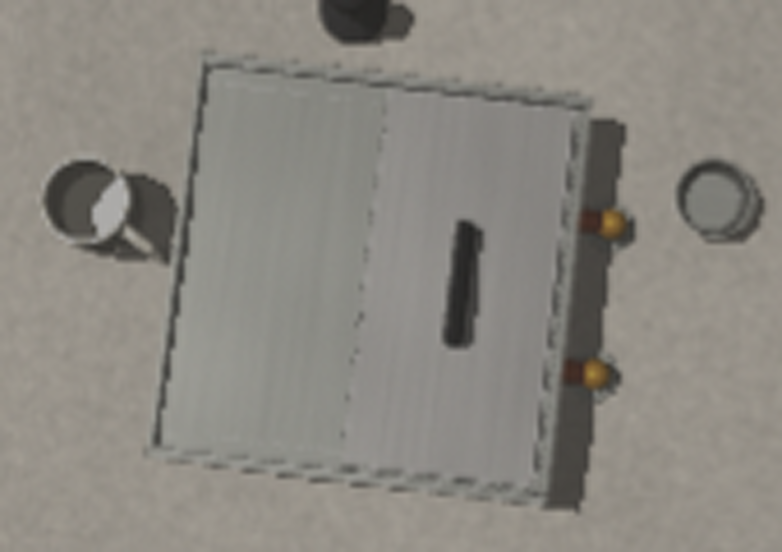

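```bash
cat >> h.py <<'E'
a=np.deg2rad(-5.29); BX=np.array([np.cos(a),np.sin(a),0]); BY=np.array([-np.sin(a),np.cos(a),0]); Z=np.array([0,0,1.])
O=np.array([569.75,-94.33,0])+77*BY
def B(x,y,z): return O+x*BX+y*BY+z*Z
def inb(p): p=np.asarray(p)-O; return np.round([p@BX,p@BY,p[2]],1)
E
python3 - <<'E'
from h import *
print(O, inb([576.85,-16.3,85]))
clamp(); s=read_state(); print(s["finger_gap"],s["eef_pos"])
for sg in (1,-1):
    R=np.c_[sg*BX,-sg*BY,-Z]
    print(sg,[np.round(q,2) if (q:=inverse_kinematics(B(*p),R)) is not None else None for p in((0,-35,230),(0,130,73),(-80,0,44),(90,-20,44))])
E
```

```text
[576.84915355 -17.65795804   0.        ] [-0.1  1.4 85. ]
-0.11847553451224488 [163.56459396 603.21248602 202.31694844]
1 [array([-0.45,  0.48,  0.63,  1.72, -0.32,  1.04,  0.2 ]), array([-0.6 ,  0.7 ,  0.46,  1.79, -0.43,  0.75,  0.  ]), array([-0.34,  0.6 ,  0.33,  2.07, -0.37,  0.53,  0.17]), array([-0.3 ,  0.83,  0.45,  1.61, -0.46,  0.81,  0.25])]
-1 [array([ 0.78,  0.72, -1.27,  1.66,  0.71,  1.31,  2.43]), array([ 0.47,  1.02, -1.28,  1.73,  1.04,  1.24,  1.96]), array([-0.84,  1.05,  1.22,  2.09, -1.24,  1.04, -2.17]), array([-0.63,  1.2 ,  1.22,  1.63, -1.2 ,  1.22, -2.37])]
```

```bash
python3 - <<'E'
from h import *
R=np.c_[BX,-BY,-Z]
movel(read_state()["eef_pos"]+np.array([0,0,40.]),max_speed=200)
movep(B(0,-36,230),R)
movel(B(0,-36,100),max_speed=200)
print("hit",movel(B(0,-36,73),max_speed=60,guard=8))
s=read_state();print(s["time"],inb(s["eef_pos"]),s["ft_force"])
print("hit",movel(B(0,60,73),max_speed=60,guard=25))
s=read_state();print(s["time"],inb(s["eef_pos"]),s["ft_force"])
print("hit",movel(B(0,124,73),max_speed=40,guard=20))
s=read_state();print(s["time"],inb(s["eef_pos"]),s["ft_force"])
for n in("top","scene"):
    c=camera(n); cv2.imwrite(f"pics/{n}1.png",c["image"]); np.save(f"{n}1.npy",c,allow_pickle=True)
im=c["image"][150:270,190:350]; cv2.imwrite("pics/s1z.png",cv2.resize(im,None,fx=4.6,fy=4.6,interpolation=cv2.INTER_CUBIC))
E
```

```text
hit False
5.35 [ -0.  -36.2  72.9] [-0.04655646  0.1641423  -0.49538584]
hit False
7.1 [ 0.  59.6 73. ] [ 0.3130018  -0.10919456 -0.01271552]
hit False
8.85 [  0.  123.7  73. ] [-0.31856103  0.56058967 -0.87913238]
```

View pics/s1z.png

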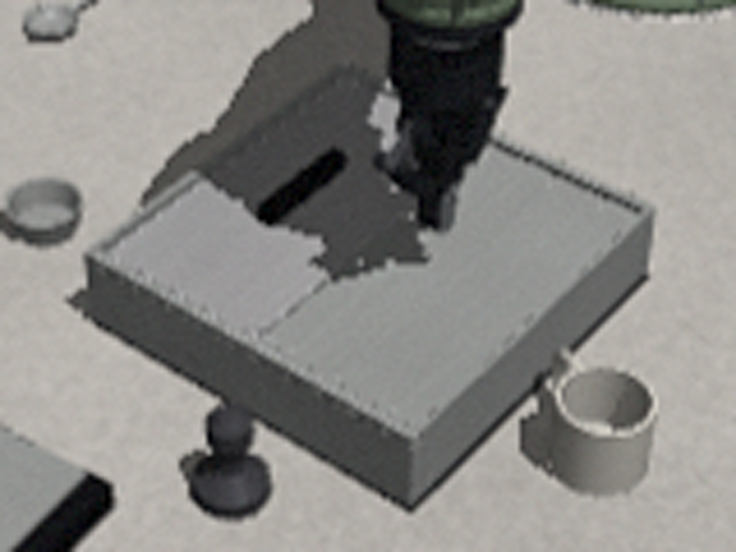

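The bar still lies at its old place in this view (zoom 305,185) with the finger past it at (440,215), and no force was felt. I need to find out why the finger passed it.

```bash
cat >> h.py <<'E'
def proj(c,P):
    T=np.linalg.inv(np.array(c["cam_to_world"])); p=np.asarray(P,float).reshape(-1,3)@T[:3,:3].T+T[:3,3]; p=p*[1,-1,-1]
    K=np.array([[c["fx"],0,c["cx"]],[0,c["fy"],c["cy"]],[0,0,1.]])
    return cv2.projectPoints(p,np.zeros(3),np.zeros(3),K,np.array(c["dist_coeffs"],float))[0].reshape(-1,2)
E
python3 - <<'E'
from h import *
for n in("top","scene"):
    c=np.load(f"{n}1.npy",allow_pickle=True).item(); im=c["image"]
    p=proj(c,[B(0,123.7,73),B(-45,1.4,85),B(45,1.4,85),B(0,123.7,130)]); print(n,p)
    x0,y0=(170,125) if n=="top" else (190,130)
    z=cv2.resize(im[y0:y0+130,x0:x0+170],None,fx=4.5,fy=4.5,interpolation=cv2.INTER_CUBIC)
    z=cv2.convertScaleAbs(z,alpha=1.5,beta=15)
    for q in p: cv2.circle(z,tuple(int(v) for v in (q-[x0,y0]+.5)*4.5),5,(0,0,255),1)
    cv2.imwrite(f"pics/{n}1a.png",z)
E
```

```text
top [[233.77044318 182.50453325]
 [268.33338339 199.87592973]
 [271.50889314 173.04275445]
 [232.05797187 180.69202823]]
scene [[284.23907867 205.62842334]
 [263.37044172 181.70428163]
 [246.72588806 194.64426671]
 [285.00097192 192.19685804]]
```

View pics/scene1a.png

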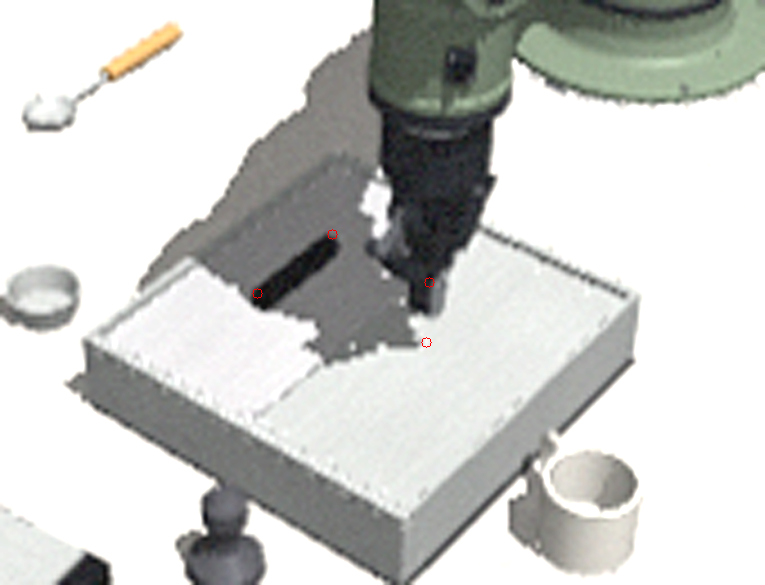

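View pics/top1a.png

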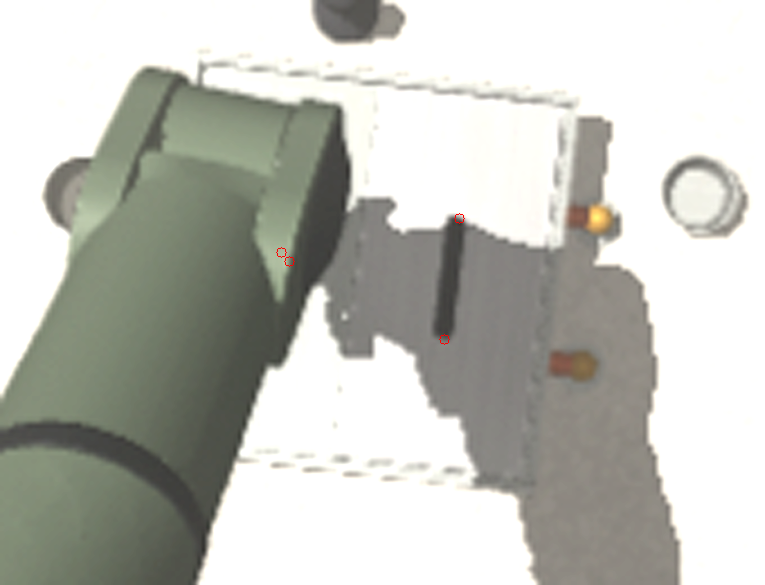

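Bar and box positions project correctly, but the fingertip looks about 6 px (about 27 mm) above where TCP z=73 should be. I'll check with depth.

```bash
cat >> h.py <<'E'
def cloud(c):
    u,v=np.meshgrid(np.arange(512),np.arange(384)); d=c["range_z"].ravel()
    K=np.array([[c["fx"],0,c["cx"]],[0,c["fy"],c["cy"]],[0,0,1.]])
    nn=cv2.undistortPoints(np.c_[u.ravel(),v.ravel()].astype(float).reshape(-1,1,2),K,np.array(c["dist_coeffs"],float)).reshape(-1,2)
    C=np.c_[nn[:,0]*d,-nn[:,1]*d,-d]; T=np.array(c["cam_to_world"]); W=C@T[:3,:3].T+T[:3,3]
    W[d==0]=np.nan
    return W.reshape(384,512,3)
E
python3 - <<'E'
from h import *
c=np.load("scene1.npy",allow_pickle=True).item(); W=cloud(c)
Q=np.stack([(W-O)@BX,(W-O)@BY,W[...,2]],-1)
for v in range(180,208,2):
    print(v,' '.join('%d,%d,%d'%tuple(Q[v,u]) if np.isfinite(Q[v,u,0]) else '-' for u in range(270,294,2)))
s=read_state();print(s["eef_pos"],s["tool_rot"],s["finger_gap"],s["qpos"])
im=c["image"][150:210,240:310]; cv2.imwrite("pics/s1zz.png",cv2.convertScaleAbs(cv2.resize(im,None,fx=9,fy=9,interpolation=cv2.INTER_CUBIC),alpha=2.5,beta=20))
E
```

```text
180 -82,1,69 -86,7,70 -95,9,65 -100,15,66 42,124,205 40,130,207 35,134,206 26,135,200 19,137,198 14,142,197 -4,136,182 -7,141,183
182 -78,5,65 -84,9,63 -84,18,67 49,122,201 48,128,203 30,123,189 33,133,196 23,133,190 18,137,189 11,140,186 -3,137,175 -8,141,174
184 -72,10,62 59,114,195 56,120,196 54,126,198 47,128,194 16,114,168 25,128,181 22,133,182 14,135,178 10,140,178 -4,137,167 -17,136,158
186 -60,19,65 63,117,191 59,122,192 58,128,194 54,133,194 44,134,188 14,120,162 16,129,168 - 11,141,171 -8,135,155 -115,74,59
188 -49,27,66 -58,29,63 61,123,185 62,132,190 59,137,191 48,137,184 12,119,153 8,124,153 18,138,166 0,133,151 -4,138,151 -102,83,62
190 -40,34,67 -45,39,67 -50,44,66 43,118,163 55,134,179 46,136,174 36,136,168 18,132,155 9,133,149 -7,129,137 -89,84,62 -92,90,63
192 -32,40,67 -38,44,65 -41,50,66 -46,55,66 -50,61,66 42,133,163 34,135,159 26,137,154 12,135,145 0,134,136 -80,90,61 -82,97,64
194 -28,43,62 -29,51,66 -31,58,68 -37,62,65 -39,69,68 -46,72,66 16,123,132 14,130,135 7,132,132 -5,132,123 -71,96,61 -72,104,65
196 -16,52,65 -16,61,70 -22,65,69 -28,68,66 -29,76,69 -46,7
[... 291 characters left out ...]
43,108,59 -48,113,59 -53,118,58
202 12,74,70 0,73,61 -4,78,60 -12,81,57 -10,90,64 -17,94,61 -19,100,62 -26,104,60 -28,110,62 -34,115,61 -36,121,63 -42,125,61
204 12,74,61 9,80,62 0,82,58 0,90,62 -3,96,62 -6,101,63 -10,107,63 -16,111,61 -18,118,64 -23,122,63 -26,128,64 -35,130,59
206 20,81,62 16,86,61 8,88,58 8,96,62 2,100,60 0,106,62 0,114,66 -9,116,61 -10,124,64 -18,126,59 -22,131,60 -26,137,61
[588.28681103 105.6332361   73.03471642] [[ 9.95715192e-01 -9.24730015e-02  9.52455645e-06]
 [-9.24730016e-02 -9.95715192e-01  1.02093182e-05]
 [ 8.53965926e-06 -1.10463376e-05 -1.00000000e+00]] 0.10704118015515236 [-0.64388484  0.72045686  0.55285776  1.79848446 -0.5197958   0.77188747
  0.08688688]
```

View pics/s1zz.png

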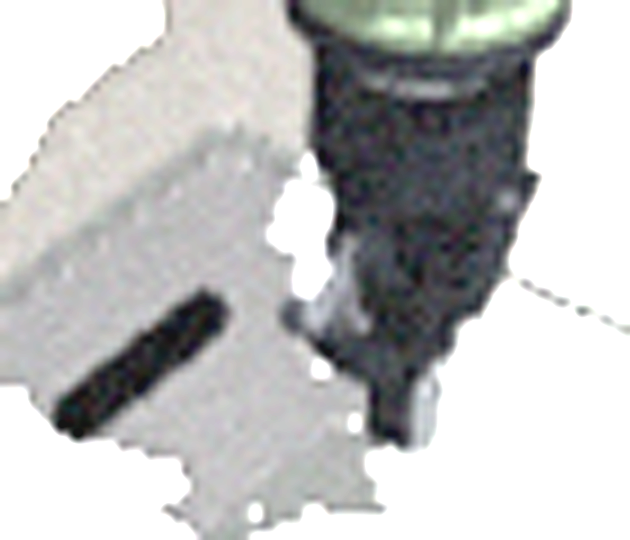

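Depth shows the real fingertip ends at z≈105 when the state says 73, while x and y agree. The finger is about 30 mm shorter than the stated TCP, so it passed above the bar. The finger is over the fixed deck (z=62), so I'll measure the offset there with a gentle guarded touch.

```bash
python3 - <<'E'
from h import *
s0=read_state()
print("hit",movel(B(0,123.7,50),max_speed=40,guard=5))
print("hit",movel(B(0,123.7,22),max_speed=18,guard=4))
s=read_state();print(s["time"],inb(s["eef_pos"]),s["ft_force"])
movel(B(0,123.7,s["eef_pos"][2]+10),max_speed=100)
c=camera("scene");np.save("scene2.npy",c,allow_pickle=True)
W=cloud(c);Q=np.stack([(W-O)@BX,(W-O)@BY,W[...,2]],-1)
q=Q[170:230,260:310].reshape(-1,3);q=q[(abs(q[:,0])<25)&(abs(q[:,1]-124)<20)&(q[:,2]>68)&(q[:,2]<120)];print(np.round(np.percentile(q,[2,50,98],axis=0)))
cv2.imwrite("pics/s2.png",cv2.convertScaleAbs(cv2.resize(c["image"][150:250,220:330],None,fx=6,fy=6,interpolation=cv2.INTER_CUBIC),alpha=1.8,beta=15))
E
```

```text
hit False
hit True
10.6333 [ -0.  123.7  33.1] [-1.47721689 -0.30656552  8.46005159]
[[-10. 117.  75.]
 [  9. 133.  96.]
 [ 16. 137. 119.]]
```

View pics/s2.png

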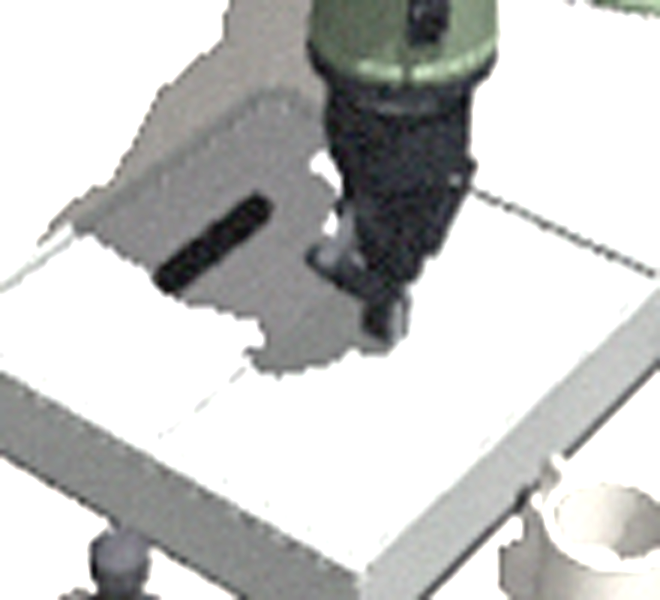

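The deck touch came at reported z=33, true 62, so real tip = reported + 29 mm. I'll redo the push with that correction.

```bash
cat >> h.py <<'E'
DZ=-29.
def T(x,y,z): return B(x,y,z+DZ)
E
python3 - <<'E'
from h import *
def st(m,h=None):
    s=read_state();print(m,h,s["time"],inb(s["eef_pos"]),np.round(s["ft_force"],1))
movel(T(0,123.7,110),max_speed=200)
movel(T(0,-36,110),max_speed=200)
st("down",movel(T(0,-36,73),max_speed=80,guard=6))
st("push1",movel(T(0,60,73),max_speed=50,guard=20))
st("push2",movel(T(0,110,73),max_speed=50,guard=20))
st("push3",movel(T(0,123,73),max_speed=20,guard=10))
E
```

```text
down False 12.8333 [ -0.1 -36.2  43.8] [-0.1  0.1  0.1]
push1 False 14.9 [-0.  59.9 44. ] [-0.3 -3.   1.1]
push2 False 16.05 [ -0.2 110.3  43.9] [ 0.4 -0.3 -0.6]
push3 False 16.85 [-1.000e-01  1.229e+02  4.400e+01] [-0.8 -4.5 -0. ]
```

```bash
python3 - <<'E'
from h import *
def st(m,h=None):
    s=read_state();print(m,h,s["time"],inb(s["eef_pos"]),np.round(s["ft_force"],1))
st("push",movel(T(0,133,73),max_speed=20,guard=10))
p=inb(read_state()["eef_pos"])
movel(T(0,p[1]-8,73),max_speed=60)
movel(T(0,p[1]-8,150),max_speed=200)
movel(T(-170,60,230),max_speed=250)
for n in("top","scene"):
    c=camera(n); np.save(f"{n}3.npy",c,allow_pickle=True)
    x0,y0=(170,125) if n=="top" else (190,130)
    cv2.imwrite(f"pics/{n}3.png",cv2.convertScaleAbs(cv2.resize(c["image"][y0:y0+125,x0:x0+170],None,fx=4.6,fy=4.6,interpolation=cv2.INTER_CUBIC),alpha=1.3,beta=10))
st("end")
E
```

```text
push True 17.0917 [ -0.3 122.8  43.7] [0.  0.3 0.4]
end None 18.9333 [-169.4   60.1  200.5] [-0.8  0.7  0.3]
```

View pics/top3.png

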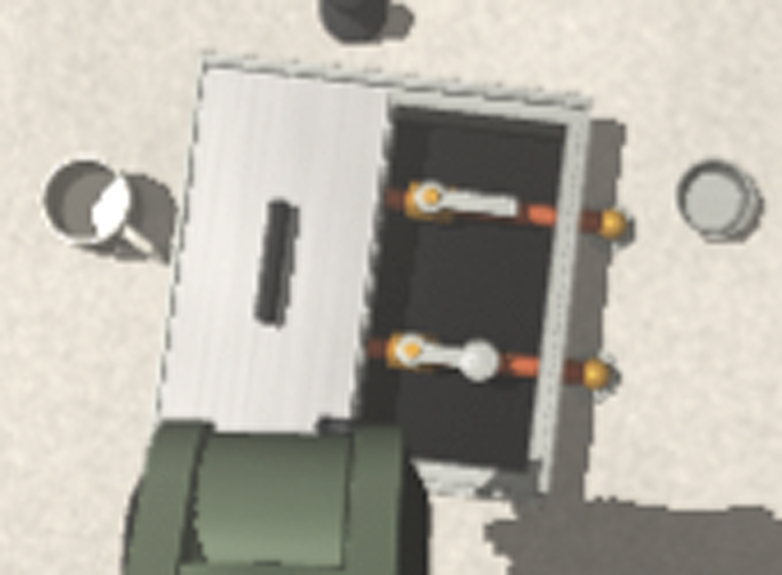

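View pics/scene3.png

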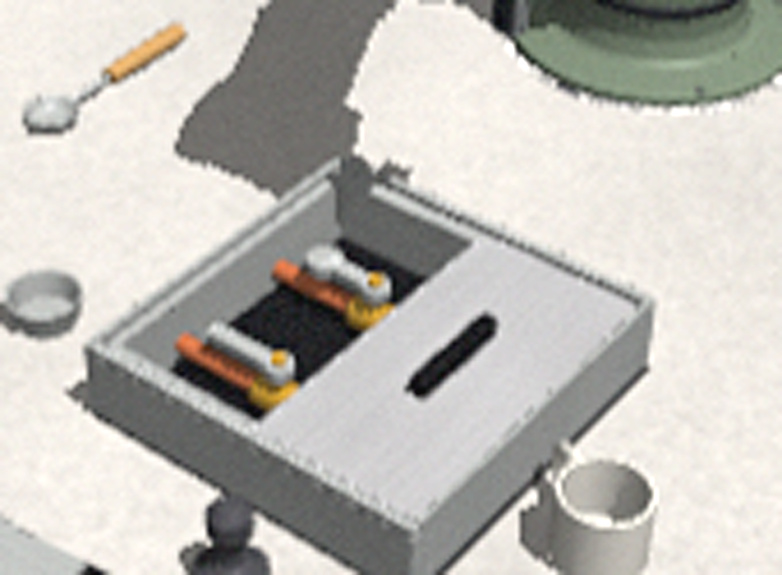

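The cover is on the deck, with the bar at zoom (277,263) and the bay open. The marked valve with the disc is the near one, stem at zoom (412,350) and disc at (480,362). The plain handle is above it, stem (432,196). Next I'll measure them and the cover.

```bash
python3 - <<'E'
from h import *
c=np.load("top3.npy",allow_pickle=True).item(); im=c["image"]
g=im.max(2); m=(g<50).astype(np.uint8)
m2=np.zeros_like(m); m2[160:205,215:245]=m[160:205,215:245]
ys,xs=np.where(m2); P=pts(c,np.c_[xs,ys],85);r=cv2.minAreaRect(P[:,:2].astype(np.float32));print("bar",len(xs),inb([*r[0],85]),r[1])
px=lambda x,y:(170+(x+.5)/4.6-.5,125+(y+.5)/4.6-.5)
for nm,q,z in(("stem",(412,350),56),("disc",(480,361),54),("pstem",(432,196),56),("ptip",(514,206),54)):
    print(nm,inb(pts(c,[px(*q)],z)[0]))
# steel in the bay
hsv=cv2.cvtColor(im,cv2.COLOR_BGR2HSV); k=((hsv[...,1]<40)&(hsv[...,2]>95)).astype(np.uint8)
w=np.zeros_like(k); w[190:215,250:285]=k[190:215,250:285]
n,l,s,ce=cv2.connectedComponentsWithStats(w);print(s[1:],[inb(pts(c,[x],54)[0]) for x in ce[1:]])
c=np.load("scene3.npy",allow_pickle=True).item()
px=lambda x,y:(190+(x+.5)/4.6-.5,130+(y+.5)/4.6-.5)
for nm,q,z in(("stem",(377,281),56),("disc",(322,262),54),("pstem",(280,359),56),("ptip",(210,329),54)):
    print(nm,inb(pts(c,[px(*q)],z)[0]))
E
```

```text
bar 42 [  0.7 135.1  85. ] (5.661127090454102, 84.16956329345703)
stem [-49.9  32.1  56. ]
disc [-51.9 -18.6  54. ]
pstem [65.5 31.  56. ]
ptip [ 65.4 -30.2  54. ]
[[256 198  22  10 105]] [array([-51.1,  -1.4,  54. ])]
stem [-52.3  32.3  56. ]
disc [-46.2 -15.9  54. ]
pstem [62.5 31.7 56. ]
ptip [ 67.4 -31.   54. ]
```

```bash
python3 - <<'E'
from h import *
def st(m,h=None):
    s=read_state();print(m,h,round(s["time"],1),inb(s["eef_pos"]),np.round(s["ft_force"],1)); return h
S=np.array([-50,31.])
def ctr(th,extra=0):
    u=np.array([-np.sin(th),-np.cos(th)]); t=np.array([-np.cos(th),np.sin(th)])
    h=15*abs(t[0])+11*abs(t[1])
    return S+46*u-(15+h-extra)*t
a=ctr(0,-12)
movel(T(*a,150),max_speed=250)
if st("down",movel(T(*a,45.5),max_speed=80,guard=6)): raise SystemExit
for th in np.linspace(0,1.5,8):
    if st("th%.2f"%th,movel(T(*ctr(th),45.5),max_speed=45,guard=20)): break
else:
    st("fin",movel(T(*ctr(1.571,8),45.5),max_speed=20,guard=12))
c=camera("scene"); cv2.imwrite("pics/s4.png",cv2.convertScaleAbs(cv2.resize(c["image"][130:255,190:360],None,fx=4.6,fy=4.6,interpolation=cv2.INTER_CUBIC),alpha=1.5,beta=10))
E
```

```text
down False 21.3 [ -7.7 -14.9  16.9] [-0.3  0.   0. ]
th0.00 False 21.8 [-20.1 -14.9  16.7] [ 0.2 -0.2  0.1]
th0.21 False 22.1 [-28.7 -21.   16.6] [-0.1  0.8 -0.5]
th0.43 False 22.5 [-39.2 -24.8  16.6] [-0.1 -0.4  0.1]
th0.64 False 22.9 [-51.1 -26.   16.5] [ 0.7 -0.3  0.5]
th0.86 False 23.4 [-63.5 -24.   16.5] [ 0.3 -1.3  0.7]
th1.07 False 23.8 [-75.5 -18.7  16.5] [0.1 0.3 0.5]
th1.29 False 24.3 [-86.2 -10.2  16.5] [ 0.  -0.5  0.7]
th1.50 False 24.7 [-94.3   1.2  16.5] [ 0.2 -0.1 -0.3]
fin True 25.2 [-95.8   7.2  16.3] [ 0.4 -5.5  2.5]
```

View pics/s4.png

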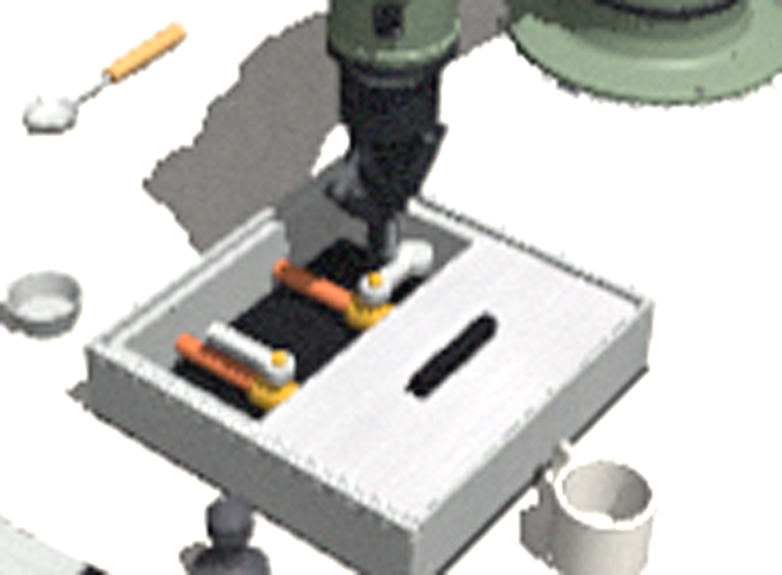

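The handle now lies across its pipe, disc at zoom (418,255), and the force rise suggests it's on its end stop. I'll back off and check.

```bash
python3 - <<'E'
from h import *
p=inb(read_state()["eef_pos"])
movel(B(p[0],p[1]-12,p[2]),max_speed=60)
movel(B(p[0],p[1]-12,160),max_speed=150)
movel(T(-190,-30,240),max_speed=250)
wait(0.3)
s=read_state();print(s["time"],np.round(s["ft_force"],1))
for n in("top","scene"):
    c=camera(n); np.save(f"{n}5.npy",c,allow_pickle=True)
    x0,y0=(170,125) if n=="top" else (190,130)
    cv2.imwrite(f"pics/{n}5.png",cv2.convertScaleAbs(cv2.resize(c["image"][y0:y0+125,x0:x0+170],None,fx=4.6,fy=4.6,interpolation=cv2.INTER_CUBIC),alpha=1.3,beta=10))
E
```

```text
27.6 [-0.3 -0.2 -0.5]
```

View pics/top5.png

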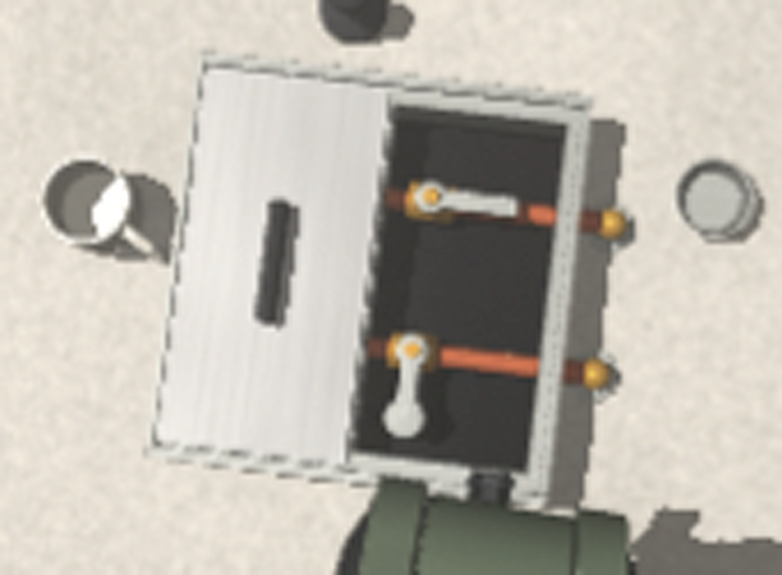

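View pics/scene5.png

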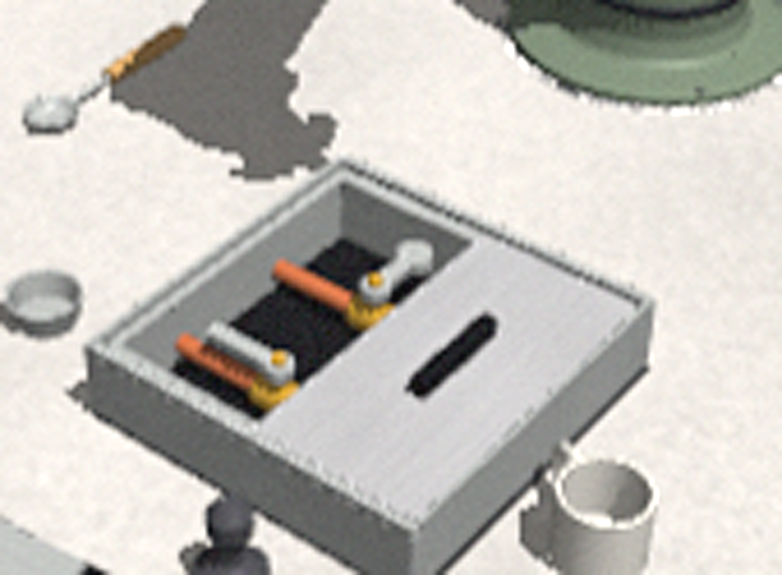

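The disc (404,418) lies exactly square to the pipe from its stem (412,350). The plain handle and the cover haven't moved since the last picture, and the arm is clear.

```bash
python3 - <<'E'
from h import *
c=np.load("top5.npy",allow_pickle=True).item()
px=lambda x,y:(170+(x+.5)/4.6-.5,125+(y+.5)/4.6-.5)
for nm,q,z in(("stem",(412,350),54),("disc",(404,418),54),("bar",(277,263),85)): print(nm,inb(pts(c,[px(*q)],z)[0]))
finish_job()
E
```

```text
stem [-49.8  32.2  54. ]
disc [-100.1   32.    54. ]
bar [ -0.2 135.8  85. ]
the job is handed in; nothing more can be done
```

I slid the cover onto the deck by its bar, pushed the marked handle fully shut, and handed the job in at about 28 s of the 50 s allowed. `finish_job` reports no verdict.

- **First push missed:** the first push passed over the bar without touching anything. The real fingertips end about 29 mm above the TCP that the robot reports. I saw this in the depth image and measured it with a light touch (about 8 N) on the deck. With that correction the second push moved the cover.
- **Cover:** the last picture puts the bar at y ≈ 135 mm in the box frame; at least 120 mm is needed and the stop is at 138 mm. It lies flat. I didn't confirm contact with the stop: the last push's force guard tripped as soon as the move began.
- **Marked handle:** it was the valve at x = -50 mm. I pushed it until the force rose past the 12 N guard, well above the valve's friction. The last picture has the disc at (-100, 32) mm and the stem at (-50, 32) mm, so it stands square across the pipe, at about 1.57 rad.
- **Everything else:** the plain handle, cup, tamper, basket and spoon look unmoved. I did not check the jug, canister and portafilter again after the first pictures, but the arm did not work near them at the box. It ended clear of everything, with no force reading.

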